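Set the bead loom one hole longer

ROBOT

A 6-joint arm with a two-finger parallel gripper is mounted at the origin on the work surface. World frame = base frame: x ahead of the robot, y to its left, z up, the work surface at z = 0. Lengths are in m, angles in rad, forces in N, time in s.
With the tool pointing down it reaches from about 0.25 to 0.775 m from the base axis. Payload 4 kg.
Tool frame: the origin (TCP) lies on the centre line of the jaws, within the pads' length; the fingertips stand 14 mm ahead of it and the grasp point (between the pads) lies 5 mm behind it (robot.tcp_to_tips is the distance from the TCP to the fingertips, in m); z points along the fingers, y is the line along which they close (so a half turn about z gives the same grasp; the last joint's range is limited). The gripper opens to 94 mm and grips with 3 to 60 N. Pads are 16 mm wide; open, the fingers measure 119 mm over their backs; the gripper's body (75 mm by 177 mm) begins 78 mm behind the grasp point.
Start: joints at [1.196, 0.087, 1.371, -0, 1.684, -0.103], TCP at [0.148, 0.53, 0.22] pointing down, gripper open.
Joint ranges: [-3.1, 3.1], [-0.76, 2.03], [0.27, 2.55], [-1.08, 4.22], [0.17, 2.65], [-2.57, 2.57]. Speed limits (rad/s): [2.79, 2.79, 3.14, 3.14, 3.14, 3.14].

INTERFACE

Orientations are given as [roll, pitch, yaw] about the fixed x, y, z axes, in that order (R = Rz(yaw) Ry(pitch) Rx(roll)).
In Python, from bench import robot gives the robot as it stands.
- The arm moves only by the tool carry_out, never from a script. Its argument "increments" is a list of rows, each a list of 3 entries, a list of its own where there are three numbers: the closure in counts, from 0 (fully open) to 255 (shut), then the shift along the tool's x, y, z in mm, then the turn about the tool's z in degrees. In form: [[fingers, [dx, dy, dz], twist], ...]. A call has 1 to 8 rows; each row shifts and turns the commanded pose from where the row before left it, along the tool's axes as they then stand; what a row does not reach is not made up. A row lasts 1/10 s, in which the tool goes at most 50 mm and 8.59 degrees, less where a joint would pass 70% of its speed; a pose out of reach is approached as far as the arm can. A call with a gripper value outside its range is refused whole. The fingers move at their own pace and stop on an object; the grip force is fixed at half the most. Time passes only in rows, so rows that do not move let the fingers close. It gives the time, the measured TCP pose, the force, the opening and the grip force at its end, in the units of the state.
- robot.get_obs(): the state, without advancing time (a new reading comes with each control period).
- robot.snapshot(name): name is "side" or "top"; returns the picture (384x512x3 uint8, blue, green, red); there is no depth.
- robot.get_calibration(name): a dict with "vfov" (degrees; the focal length in pixels is half the picture's height over the tangent of half this angle, whatever the lens; pixels are square), "cx", "cy" (the principal point, pixels), "T" (4x4, takes a point from camera to world coordinates). Camera axes: x right, y down, z forward; pixel columns grow to the right and rows downward; lengths in m; the calibration is good to about 2 mm. A picture is of the moment at which its call begins. get_calibration takes no time and is no camera call.
- robot.close_job(): hands the job in; it is judged then, once.
The state is a dict: "time": time; "joint_positions": joint angles; "qvel": joint speeds; "joint_torque": joint torques, N m; "tool_pos": TCP position; "ee_rot": TCP orientation; "wrist_force": force on the tool from outside, world axes, zero at the start; "wrist_torque": the same for the moment, N m; "width": finger opening in m; "finger_force": force on a finger pad.
Only numpy, scipy, OpenCV 4.12 (cv2) and the standard library are available. Lean on these libraries where they do the work, as an engineer would, in place of code of your own. Each camera call takes 0.05 s, during which the arm holds its last target. There are 200 camera calls.

TASK

Set the empty bead loom to its next longer hole: press the brass snap button flush, slide the sleeve with the loom's free end outward until the button clicks out through the very next hole, then let go. Grip the thin tube gently, never force it against a button that is standing out, and leave the bead tray, the vials and the snips as they are.

Things in the scene. Friction and masses are not known exactly. Their poses are not given: they have to be found in the camera images.
- loom: Home-made bead loom fixed to a grey tray: red wooden end (foot 150 mm wide, cheeks to 160 mm high, roller, coil bar, wing nuts) at y -190 mm, holding the dark inner tube, 22 mm square. Origin at foot level under the button's place on the tube axis; x across the tube to the button's side, y along the tube to the free end (longer), z up. Tube axis 75 mm above the origin.
- sleeve: Aluminium square tube, outside 28 mm, wall 2 mm, telescoping over the inner tube and carrying the free end, a red head like the other at y +195 mm. Origin on the tube axis at the hole where the button stands at the start; axes as the loom's. Bare for gripping from y -83 mm (black collar at the mouth, 33 mm square) to +180 mm. Thin: dents if squeezed with more than about 60 N.
- snap_button: Brass spring button, 9 mm across, on the inner tube, standing out 5 mm through a hole in the sleeve's +x face at mid-height. Origin at the centre of its tip, 19 mm from the tube axis. Goes in along the loom's -x. The last 3 mm to the tip are a 45 degree cone, the rest a straight shank, which locks the sleeve both ways in a hole; over 15 N along the tube would bend it when out.
- extension (a joint): Slide of sleeve and free end along the loom's y, m: 0 at the start, grows as the loom gets longer; drag about 6 N, play 0.7 mm either way in a hole. Five 10.5 mm holes, hand-drilled: the next longer one is the first on the -y side, 30 to 46 mm from the start hole, varying. There the button springs out (the pull dips), then stops the sleeve dead; let go 1 mm or more short of it, it stays half out.
- button_press (a joint): How far the button is pushed in, m: 0 fully out, 0.005 flush with the sleeve's face, 0.007 under the sleeve's wall. Spring about 3 N when out, 5 N flush, 6 N under the wall. Once it is flush, a pull of about 15 N along the tube, drag included, makes the hole's edge ride up the cone and take the button under the wall, where it stays by itself.
- bead_tray: White triangular bead tray with red beads, loose, about 83 mm sides, 11 mm high, origin at the centre of its underside.
- vial_red: Clear upright vial of red beads with white cap, loose, 23 mm across, 55 mm high, origin at the centre of its underside.
- vial_white: Clear upright vial of white beads with white cap, loose, 23 mm across, 55 mm high, origin at the centre of its underside.
- snips: Teal and lime thread snips lying flat, loose, about 104 mm long along own x, 18 mm wide, 10 mm high, origin underneath near the middle.
There are look-alikes about, which are no part of the job. Leave any blue or turquoise look-alike of the vial_white alone.

How it is judged:
By the outcome, as a careful person would: the job done as asked, in the order asked, and still so for the second after the job is handed in, with the robot touching nothing.
It also fails if it takes over 53 s, if anything falls off the work surface, if the arm or the gripper's body presses on something with over 40 N, if the wrist force passes 120 N, or if a joint passes its speed limit or range.

## Working session

There is one attempt and no reset: what is moved stays moved. The work goes in short steps, Python scripts to look and compute and a tool call to move; the robot and the scene stay as the last step left them, time stands still between calls to the robot, and variables do not carry over. Pictures are saved under pics/ and viewed, at most 10 in all, crops included, and the job is handed in when it is done.

Besides the shell and the picture viewer there is one more tool, called after ">>>" as name(argument=value, ...), one argument or row to a line, values as JSON. carry_out: Moves the arm, as the interface text tells. Its arguments: {"type":"object","properties":{"increments":{"type":"array","items":{"type":"array"}}},"required":["increments"]}

```bash
mkdir -p pics
python3 - <<'E'
from bench import robot
import cv2
o=robot.get_obs()
print({k:o[k] for k in('time','tool_pos','ee_rot','width','wrist_force')}, robot.tcp_to_tips)
for n in('side','top'):
    cv2.imwrite(f'pics/{n}0.png',cv2.resize(robot.snapshot(n),(800,600),interpolation=cv2.INTER_CUBIC)); print(n,robot.get_calibration(n))
E
```

```text
{'time': 0.0, 'tool_pos': array([0.14745276, 0.5293171 , 0.2183313 ]), 'ee_rot': array([-3.13941082e+00, -2.22210619e-04,  2.86982327e+00]), 'width': 0.09378311344079213, 'wrist_force': array([-0.86888326,  0.32302805,  0.73910905])} 0.014
side {'vfov': 53.95569308729344, 'cx': 256.79186785401737, 'cy': 191.45772738215393, 'T': array([[ 0.99546747, -0.05062462,  0.08050878,  0.50051398],
       [-0.09507011, -0.55186867,  0.8284942 , -0.54700968],
       [ 0.00248807, -0.83239301, -0.5541802 ,  0.60917541],
       [ 0.        ,  0.        ,  0.        ,  1.        ]])}
top {'vfov': 55.57786405653347, 'cx': 255.93767159060397, 'cy': 192.07754184561333, 'T': array([[-1.65550887e-02, -9.78177033e-01,  2.07112581e-01,
         4.17344997e-01],
       [-9.99856531e-01,  1.69384785e-02,  7.78181795e-05,
         2.60983403e-01],
       [-3.58429196e-03, -2.07081578e-01, -9.78317113e-01,
         9.11295195e-01],
       [ 0.00000000e+00,  0.00000000e+00,  0.00000000e+00,
         1.00000000e+00]])}
```

View pics/top0.png

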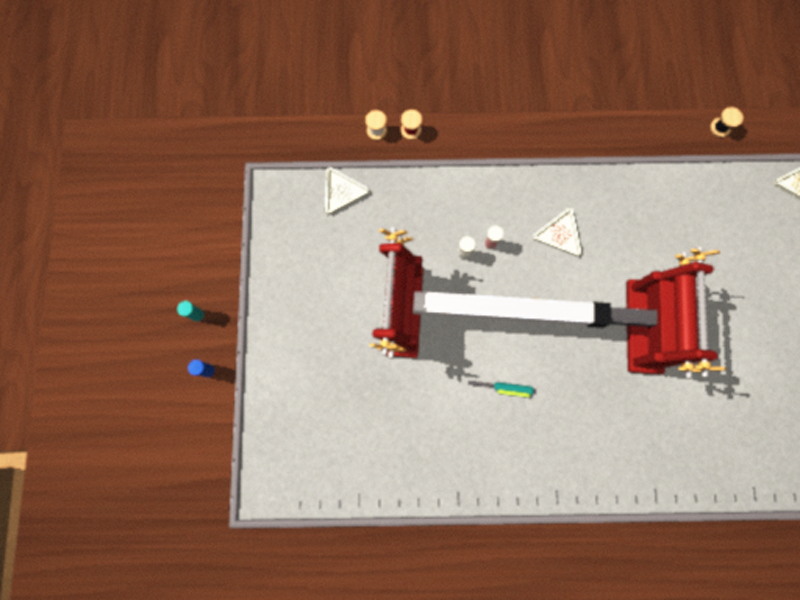

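View pics/side0.png

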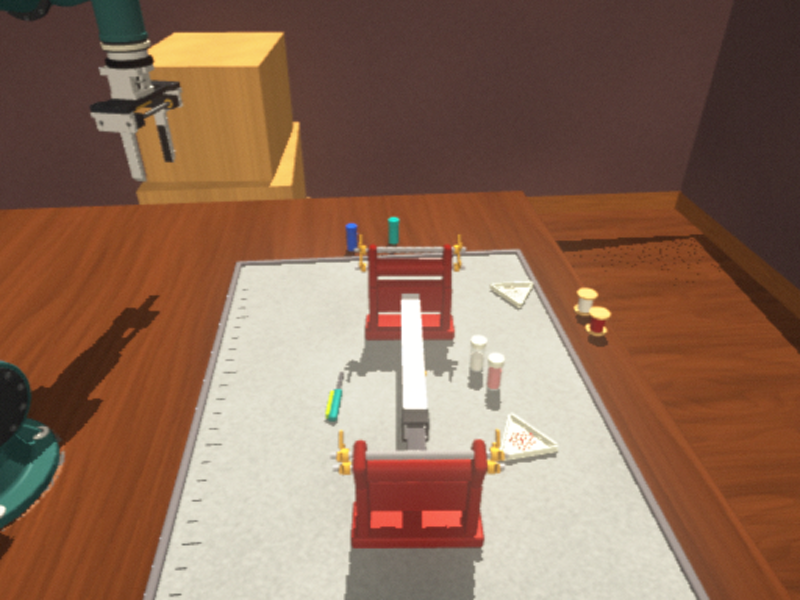

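The top view shows the sleeve running from about (425,302) to (600,313), with the free end at image left (world +y). The button should be on the far (+x) side, and in the side view there is a brass dot near (427,373). I'll enlarge both.

Run:
```python
from bench import robot
import cv2,numpy as np
def crop(n,x0,y0,w,h):
    return cv2.resize(robot.snapshot(n)[y0:y0+h,x0:x0+w],(800,600),interpolation=cv2.INTER_CUBIC)
cv2.imwrite('pics/s1.png',crop('side',220,180,120,90))
cv2.imwrite('pics/t1.png',crop('top',262,150,160,120))
```

```text
(no output)
```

View pics/s1.png

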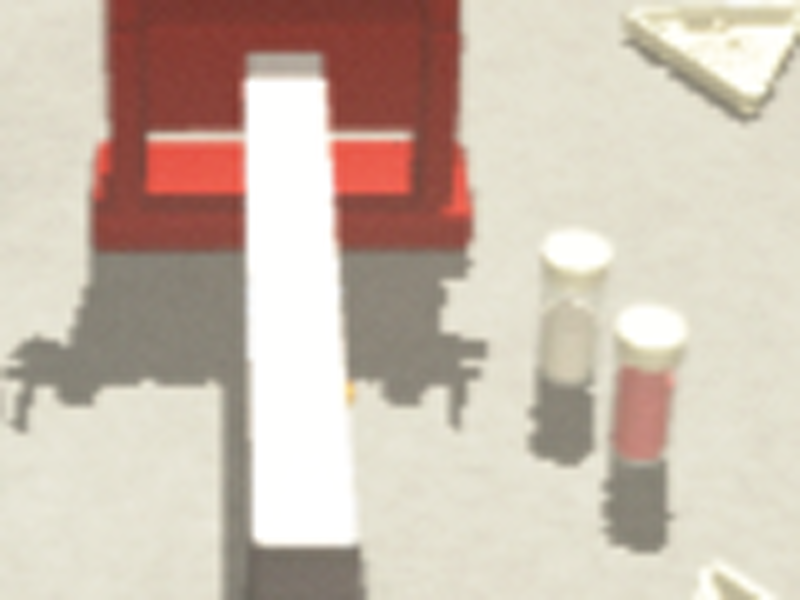

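View pics/t1.png

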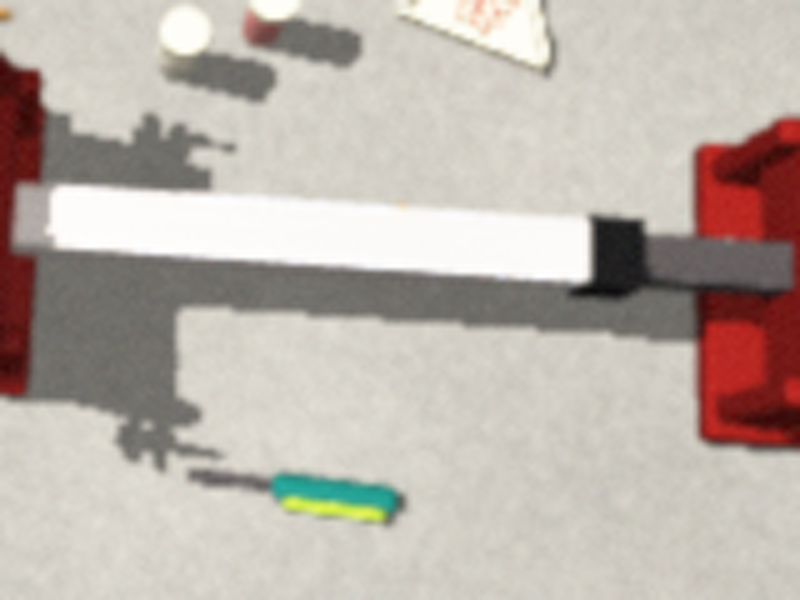

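The side crop shows the brass button at (350,393), full-frame pixel (272.5,238.9). The top crop shows it at (402,206), full-frame (342.4,191.2). The collar edge is at x=592 in the top crop. Next I triangulate.

```bash
cat > h.py <<'E'
from bench import robot
import numpy as np
def ray(n,u,v):
    c=robot.get_calibration(n); f=192/np.tan(np.radians(c['vfov']/2)); T=c['T']
    return T[:3,3], T[:3,:3]@np.array([(u-c['cx'])/f,(v-c['cy'])/f,1])
def onz(n,u,v,z):
    o,d=ray(n,u,v); return o+d*(z-o[2])/d[2]
def tri(a,b):
    (o1,d1),(o2,d2)=ray(*a),ray(*b)
    s=np.linalg.lstsq(np.c_[d1,-d2],o2-o1,rcond=None)[0]
    p,q=o1+s[0]*d1,o2+s[1]*d2; return (p+q)/2,np.linalg.norm(p-q)
E
python3 - <<'E'
from h import *
np.set_printoptions(precision=4,suppress=True)
t=lambda x,y:('top',262+x/5,150+y/5)
s=lambda x,y:('side',220+x/6.667,180+y/6.667)
print('button',tri(t(402,206),s(350,393)))
print('collar far edge R/L',tri(t(592,216),s(358,545)),tri(t(592,282),s(253,545)))
for z in(.089,.092,.095):
    P=[onz(*t(*p),z) for p in((50,186),(592,216),(50,248),(592,282))]
    S=[onz(*s(*p),z) for p in((325,78),(358,545),(246,76),(253,545))]
    print(z,*P,'\n S',*S)
    for L in(P,S):
        for i in(0,2):
            d=L[i]-L[i+1]; print(np.degrees(np.arctan2(-d[0],d[1])),end=' ')
    print()
for p in((185,30),(275,5),(545,72)): print(onz(*t(*p),.058))
for p in((190,475),(400,500)): print('snips',onz(*t(*p),.01))
print('floor y of red foot', onz(*t(700,440),.01))
E
```

```text
button (array([0.5927, 0.0594, 0.0798]), np.float64(0.0013818826079110304))
collar far edge R/L (array([ 0.5836, -0.0236,  0.0944]), np.float64(0.0017340325399414656)) (array([ 0.5532, -0.0209,  0.0945]), np.float64(0.002138876467035305))
0.089 [0.6023 0.2237 0.089 ] [ 0.5838 -0.0255  0.089 ] [0.5731 0.2245 0.089 ] [ 0.5531 -0.0228  0.089 ] 
 S [0.6056 0.2269 0.089 ] [ 0.5854 -0.0179  0.089 ] [0.5764 0.2309 0.089 ] [ 0.5549 -0.015   0.089 ]
-4.244320304375841 -4.643064603201081 -4.721111600828368 -4.9950006950284225 
0.092 [0.6016 0.2238 0.092 ] [ 0.5832 -0.0244  0.092 ] [0.5726 0.2246 0.092 ] [ 0.5526 -0.0217  0.092 ] 
 S [0.605  0.2224 0.092 ] [ 0.5849 -0.0209  0.092 ] [0.5759 0.2264 0.092 ] [ 0.5546 -0.0181  0.092 ]
-4.2443203043758455 -4.643064603201109 -4.721111600828399 -4.995000695028423 
0.095 [0.601 0.224 0.095] [ 0.5826 -0.0234  0.095 ] [0.572  0.2247 0.095 ] [ 0.5521 -0.0207  0.095 ] 
 S [0.6044 0.2179 0.095 ] [ 0.5844 -0.024   0.095 ] [0.5755 0.2219 0.095 ] [ 0.5542 -0.0212  0.095 ]
-4.244320304375825 -4.643064603201087 -4.721111600828384 -4.9950006950283985 
[0.6863 0.1543 0.058 ]
[0.6983 0.1097 0.058 ]
[ 0.6619 -0.0197  0.058 ]
snips [0.4736 0.1552 0.01  ]
snips [0.4598 0.0531 0.01  ]
floor y of red foot [ 0.4865 -0.0962  0.01  ]
```

The button tip is at about (0.593, 0.059, 0.080), which matches an axis height of 75 mm plus the tray. The loom's y axis is yawed about −4.65°. Plan: straddle the sleeve at the button and close at 30 N, so the pad presses the button flush, then pull along +y in fine steps.

>>> carry_out(
  increments=[
    [0, [0, 0, 0], 8.5],
    [0, [0, 0, 0], 8.5],
    [0, [0, 0, 0], 8.5],
    [0, [0, 0, 0], 8.5],
    [0, [0, 0, 0], 8.5],
    [0, [0, 0, 0], 8.5],
    [0, [0, 0, 0], 8.5],
    [0, [0, 0, 0], 8.5],
  ],
)

```text
time: 1.0
tool_pos: [0.1476, 0.5297, 0.2191]
ee_rot: [-3.141, 0.001, 1.677]
wrist_force: [0.2, -0.1, 1.6]
width: 0.0938
finger_force: 0.0
```

>>> carry_out(
  increments=[
    [0, [0, 0, 0], 5.5],
    [0, [0, 0, 0], 5.5],
    [0, [0, 0, 0], 0],
  ],
)

```text
time: 1.3
tool_pos: [0.1476, 0.5297, 0.2192]
ee_rot: [-3.141, 0.0, 1.491]
wrist_force: [0.6, -0.1, -0.6]
width: 0.0942
finger_force: 0.0
```

>>> carry_out(
  increments=[
    [0, [-27, 29, 0], 0],
    [0, [-27, 29, 0], 0],
    [0, [-27, 29, 0], 0],
    [0, [-27, 29, 0], 0],
    [0, [-27, 29, 0], 0],
    [0, [-27, 29, 0], 0],
    [0, [-27, 29, 0], 0],
    [0, [-27, 29, 0], 0],
  ],
)

```text
time: 2.1
tool_pos: [0.3625, 0.2947, 0.2196]
ee_rot: [3.141, -0.0, 1.494]
wrist_force: [0.9, 0.7, -0.6]
width: 0.0941
finger_force: 0.0
```

>>> carry_out(
  increments=[
    [0, [-27, 29, 0], 0],
    [0, [-27, 29, 0], 0],
    [0, [-27, 29, 0], 0],
    [0, [-27, 29, 0], 0],
    [0, [-27, 29, 0], 0],
    [0, [-27, 29, 0], 0],
    [0, [-27, 28, 0], 0],
    [0, [-27, 28, 0], 0],
  ],
)

```text
time: 2.9
tool_pos: [0.5746, 0.061, 0.2193]
ee_rot: [-3.141, -0.0, 1.493]
wrist_force: [-0.1, 0.0, 0.5]
width: 0.0942
finger_force: 0.0
```

>>> carry_out(
  increments=[
    [0, [0, 0, 20], 0],
    [0, [0, 0, 20], 0],
    [0, [0, 0, 10], 0],
    [0, [0, 0, 0], 0],
    [0, [0, 0, 0], 0],
  ],
)

```text
time: 3.4
tool_pos: [0.5738, 0.0627, 0.1701]
ee_rot: [3.141, -0.0, 1.492]
wrist_force: [0.0, -0.4, 0.8]
width: 0.0939
finger_force: 0.0
```

Run:
```python
from h import *
import cv2
np.set_printoptions(precision=4,suppress=True)
c=[robot.snapshot('side')[150:270,200:360],robot.snapshot('top')[150:270,262:422]]
cv2.imwrite('pics/m1.png',np.hstack([cv2.resize(i,(400,300),interpolation=cv2.INTER_CUBIC) for i in c]))
cv2.imwrite('pics/s2.png',cv2.resize(c[0],(800,600),interpolation=cv2.INTER_CUBIC))
print(robot.get_obs()['tool_pos'])
```

```text
[0.5743 0.0627 0.171 ]
```

View pics/s2.png

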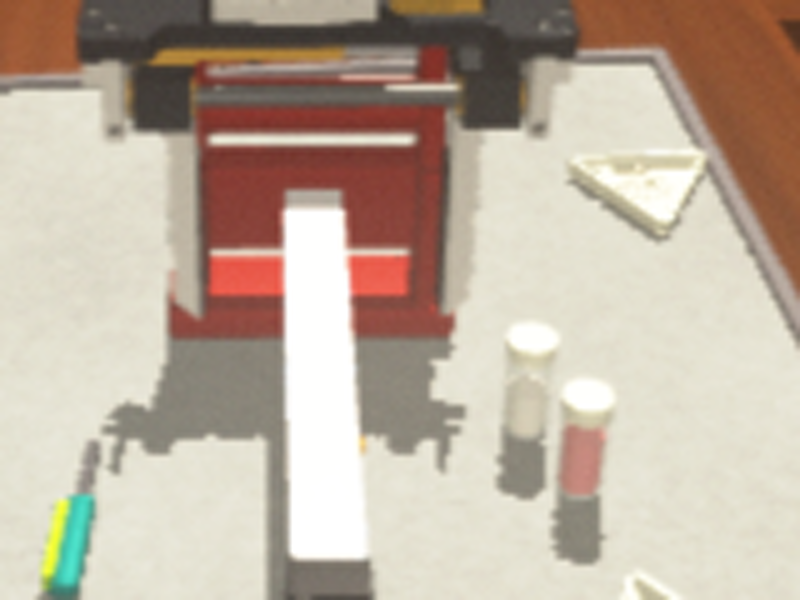

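The fingers straddle the sleeve: tips at columns ≈195 and 455, sleeve centre ≈323, so it is centred. I descend and close partway.

>>> carry_out(
  increments=[
    [0, [-2, 0, 20], 0],
    [0, [0, 0, 20], 0],
    [0, [0, 0, 20], 0],
    [0, [0, 0, 20], 0],
    [0, [0, 0, 15], 0],
    [0, [0, 0, 0], 0],
    [0, [0, 0, 0], 0],
  ],
)

```text
time: 4.2
tool_pos: [0.574, 0.0605, 0.0752]
ee_rot: [3.141, -0.0, 1.491]
wrist_force: [-0.1, 0.4, 0.9]
width: 0.0937
finger_force: 0.0
```

>>> carry_out(
  increments=[
    [120, [0, 0, 0], 0],
    [120, [0, 0, 0], 0],
    [120, [0, 0, 0], 0],
    [120, [0, 0, 0], 0],
    [120, [0, 0, 0], 0],
  ],
)

```text
time: 4.7
tool_pos: [0.5737, 0.0604, 0.0747]
ee_rot: [3.141, -0.0, 1.491]
wrist_force: [0.3, -0.9, 0.7]
width: 0.0576
finger_force: 0.0
```

Run:
```python
from h import *
import cv2
c=[robot.snapshot('side')[190:265,230:330],robot.snapshot('top')[165:240,300:400]]
cv2.imwrite('pics/m2.png',np.hstack([cv2.resize(i,(400,300),interpolation=cv2.INTER_CUBIC) for i in c]))
o=robot.get_obs();print(o['tool_pos'],o['width'])
```

```text
[0.57360937 0.06038508 0.07451961] 0.051065744527213734
```

View pics/m2.png

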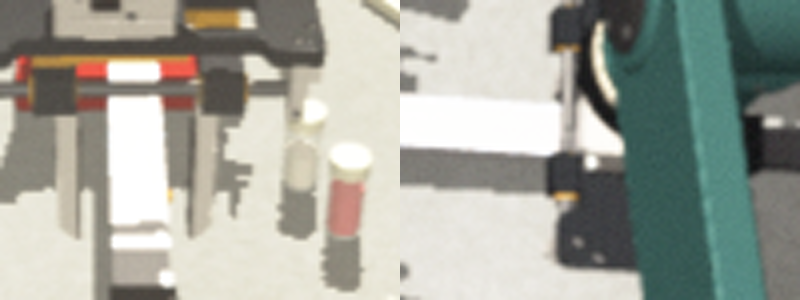

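The sleeve sits about midway between the fingers, with the button on the right finger's side. I close in stages, watching the side force.

>>> carry_out(
  increments=[
    [158, [0, 0, 0], 0],
    [158, [0, 0, 0], 0],
    [158, [0, 0, 0], 0],
    [158, [0, 0, 0], 0],
  ],
)

```text
time: 5.2
tool_pos: [0.5744, 0.0603, 0.0746]
ee_rot: [3.14, -0.0, 1.491]
wrist_force: [2.8, 0.6, -2.1]
width: 0.036
finger_force: 1.8
```

>>> carry_out(
  increments=[
    [170, [0, 0, 0], 0],
    [170, [0, 0, 0], 0],
    [170, [0, 0, 0], 0],
    [170, [0, 0, 0], 0],
  ],
)

```text
time: 5.6
tool_pos: [0.5739, 0.0604, 0.0746]
ee_rot: [3.141, -0.0, 1.491]
wrist_force: [3.9, -0.6, -2.0]
width: 0.0315
finger_force: 2.3
```

The button is under the pad: about 4 N pushes back in +x, which matches its spring. I close fully onto the sleeve.

>>> carry_out(
  increments=[
    [182, [0, 0, 0], 0],
    [182, [0, 0, 0], 0],
    [195, [0, 0, 0], 0],
    [215, [0, 0, 0], 0],
    [230, [0, 0, 0], 0],
    [230, [0, 0, 0], 0],
    [230, [0, 0, 0], 0],
  ],
)

```text
time: 6.3
tool_pos: [0.5752, 0.0603, 0.0746]
ee_rot: [3.138, -0.0, 1.491]
wrist_force: [8.6, -0.2, -3.2]
width: 0.0278
finger_force: 30.0
```

Width is 28 mm, so both pads are on the sleeve and the button is flush. I relieve the side force, then start pulling.

>>> carry_out(
  increments=[
    [230, [0, 1, 0], 0],
    [230, [0, 0, 0], 0],
  ],
)

```text
time: 6.5
tool_pos: [0.5752, 0.0602, 0.0746]
ee_rot: [3.14, -0.0, 1.491]
wrist_force: [5.5, -0.2, -2.5]
width: 0.0279
finger_force: 30.0
```

>>> carry_out(
  increments=[
    [230, [1, 0, 0], 0],
    [230, [0, 0, 0], 0],
  ],
)

```text
time: 6.7
tool_pos: [0.5752, 0.0603, 0.0746]
ee_rot: [3.14, 0.002, 1.491]
wrist_force: [4.5, -3.6, -3.3]
width: 0.0279
finger_force: 30.0
```

>>> carry_out(
  increments=[
    [230, [1, 0, 0], 0],
    [230, [0, 0, 0], 0],
  ],
)

```text
time: 6.9
tool_pos: [0.5752, 0.0603, 0.0746]
ee_rot: [3.14, 0.003, 1.49]
wrist_force: [4.9, -5.7, -2.5]
width: 0.0278
finger_force: 30.0
```

Arm stiffness is about 3 N per mm, so small steps are safe. I continue.

>>> carry_out(
  increments=[
    [230, [1, 0, 0], 0],
    [230, [1, 0, 0], 0],
    [230, [0, 0, 0], 0],
  ],
)

```text
time: 7.2
tool_pos: [0.5752, 0.0607, 0.0746]
ee_rot: [3.141, 0.006, 1.49]
wrist_force: [5.4, -8.0, -1.7]
width: 0.0282
finger_force: 30.0
```

>>> carry_out(
  increments=[
    [230, [1, 0, 0], 0],
    [230, [0, 0, 0], 0],
  ],
)

```text
time: 7.4
tool_pos: [0.5752, 0.0614, 0.0746]
ee_rot: [3.141, 0.007, 1.489]
wrist_force: [5.1, -8.7, -2.6]
width: 0.0277
finger_force: 30.0
```

>>> carry_out(
  increments=[
    [230, [1, 0, 0], 0],
    [230, [0, 0, 0], 0],
  ],
)

```text
time: 7.6
tool_pos: [0.5754, 0.0623, 0.0746]
ee_rot: [3.141, 0.007, 1.489]
wrist_force: [5.0, -9.6, -1.2]
width: 0.0278
finger_force: 30.0
```

>>> carry_out(
  increments=[
    [230, [1, 0, 0], 0],
    [230, [0, 0, 0], 0],
  ],
)

```text
time: 7.8
tool_pos: [0.5754, 0.0628, 0.0746]
ee_rot: [3.141, 0.008, 1.489]
wrist_force: [4.2, -10.5, -1.9]
width: 0.0275
finger_force: 30.0
```

>>> carry_out(
  increments=[
    [230, [1, 0, 0], 0],
    [230, [0, 0, 0], 0],
  ],
)

```text
time: 8.0
tool_pos: [0.5754, 0.0632, 0.0746]
ee_rot: [3.141, 0.009, 1.489]
wrist_force: [4.4, -11.5, -1.8]
width: 0.0281
finger_force: 30.0
```

>>> carry_out(
  increments=[
    [230, [1, 0, 0], 0],
    [230, [0, 0, 0], 0],
  ],
)

```text
time: 8.2
tool_pos: [0.5754, 0.0634, 0.0746]
ee_rot: [3.141, 0.011, 1.489]
wrist_force: [4.3, -12.8, -2.3]
width: 0.0276
finger_force: 30.0
```

>>> carry_out(
  increments=[
    [230, [1, 0, 0], 0],
    [230, [0, 0, 0], 0],
  ],
)

```text
time: 8.4
tool_pos: [0.5755, 0.0637, 0.0746]
ee_rot: [3.141, 0.012, 1.489]
wrist_force: [3.9, -14.3, -1.7]
width: 0.0278
finger_force: 30.0
```

The hole's edge is riding up the cone, as expected.

>>> carry_out(
  increments=[
    [230, [1, 0, 0], 0],
    [230, [0, 0, 0], 0],
  ],
)

```text
time: 8.6
tool_pos: [0.5755, 0.064, 0.0746]
ee_rot: [3.141, 0.013, 1.488]
wrist_force: [3.7, -16.9, 0.4]
width: 0.0279
finger_force: 30.0
```

>>> carry_out(
  increments=[
    [230, [1, 0, 0], 0],
    [230, [0, 0, 0], 0],
  ],
)

```text
time: 8.8
tool_pos: [0.5755, 0.0642, 0.0746]
ee_rot: [3.141, 0.015, 1.488]
wrist_force: [4.0, -18.2, -1.0]
width: 0.0277
finger_force: 30.0
```

>>> carry_out(
  increments=[
    [230, [1, 0, 0], 0],
    [230, [0, 0, 0], 0],
  ],
)

```text
time: 9.0
tool_pos: [0.5755, 0.0644, 0.0746]
ee_rot: [3.141, 0.016, 1.488]
wrist_force: [4.3, -19.5, -1.0]
width: 0.0278
finger_force: 30.0
```

>>> carry_out(
  increments=[
    [230, [1, 0, 0], 0],
    [230, [0, 0, 0], 0],
  ],
)

```text
time: 9.2
tool_pos: [0.5755, 0.0646, 0.0746]
ee_rot: [3.141, 0.018, 1.488]
wrist_force: [2.9, -21.6, -0.7]
width: 0.0279
finger_force: 30.0
```

The pull is now past 15 N, so I check in the images whether the sleeve really moves (collar edge against the first picture) before pulling harder.

```bash
cat > c.py <<'E'
from h import *
import cv2
a=cv2.imread('pics/s1.png',0); im=robot.snapshot('side')
b=cv2.resize(im[180:270,220:340],(800,600),interpolation=cv2.INTER_CUBIC)
cv2.imwrite('pics/cur.png',b); b=cv2.cvtColor(b,cv2.COLOR_BGR2GRAY)
def edge(g,r0,r1,thr=150):
    p=g[r0:r1,270:340].mean(1); i=np.where((p[:-1]>thr)&(p[1:]<=thr))[0]; return r0+i
ea,eb=edge(a,480,590),edge(b,480,590); print(ea,eb)
for e in(ea,eb):
    if len(e): print(onz('side',220+305/6.667,180+e[-1]/6.667,.094))
o=robot.get_obs(); print(o['tool_pos'],o['wrist_force'],o['wrist_torque'],o['width'],o['time'])
E
python3 c.py
```

```text
[548] [531]
[ 0.56917023 -0.02276307  0.094     ]
[ 0.56996878 -0.01584842  0.094     ]
[0.5755167  0.06461825 0.07456682] [  2.82323101 -22.30436088  -0.61146221] [-3.68715054 -0.4465647  -0.01298395] 0.028047649549534245 9.25
```

View pics/cur.png

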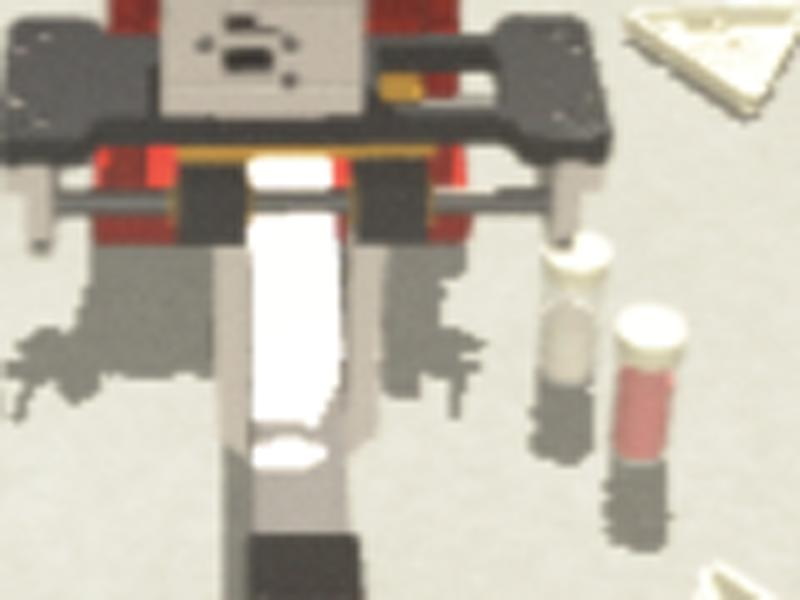

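The collar edge has moved +y by about 4–7 mm at pixel resolution, so the sleeve follows the grip. Travel of 4.3 mm is beyond the hole's play, so the edge is on the cone, nearly under the wall. I keep pulling.

>>> carry_out(
  increments=[
    [230, [1, 0, 0], 0],
    [230, [0, 0, 0], 0],
  ],
)

```text
time: 9.45
tool_pos: [0.576, 0.0708, 0.0746]
ee_rot: [3.141, 0.007, 1.488]
wrist_force: [4.7, -5.2, -2.1]
width: 0.0276
finger_force: 30.0
```

>>> carry_out(
  increments=[
    [230, [0, 0, 0], 0],
    [230, [0, 0, 0], 0],
    [230, [0, 0, 0], 0],
    [230, [0, 0, 0], 0],
  ],
)

```text
time: 9.85
tool_pos: [0.5762, 0.0719, 0.0746]
ee_rot: [3.14, 0.006, 1.49]
wrist_force: [6.1, -6.1, -2.0]
width: 0.0279
finger_force: 30.0
```

The button went under the wall (pull fell to 6 N), with travel at about 11.6 mm. I slide on to about 25 mm, then step carefully.

>>> carry_out(
  increments=[
    [230, [2, 0.5, 0], 0],
    [230, [2, 0.5, 0], 0],
    [230, [2, 0, 0], 0],
    [230, [2, 0, 0], 0],
    [230, [2, 0, 0], 0],
    [230, [2, 0, 0], 0],
    [230, [0, 0, 0], 0],
    [230, [0, 0, 0], 0],
  ],
)

```text
time: 10.65
tool_pos: [0.5771, 0.0834, 0.0746]
ee_rot: [-3.141, 0.007, 1.49]
wrist_force: [1.1, -7.7, 0.7]
width: 0.0277
finger_force: 30.0
```

>>> carry_out(
  increments=[
    [230, [1, 0, 0], 0],
    [230, [0, 0, 0], 0],
  ],
)

```text
time: 10.85
tool_pos: [0.5772, 0.0842, 0.0746]
ee_rot: [-3.141, 0.008, 1.49]
wrist_force: [0.5, -8.9, 0.3]
width: 0.0275
finger_force: 30.0
```

>>> carry_out(
  increments=[
    [230, [1, 0, 0], 0],
    [230, [0, 0, 0], 0],
  ],
)

```text
time: 11.05
tool_pos: [0.5773, 0.0851, 0.0746]
ee_rot: [-3.141, 0.008, 1.49]
wrist_force: [0.8, -7.7, -0.7]
width: 0.0275
finger_force: 30.0
```

>>> carry_out(
  increments=[
    [230, [1, 0, 0], 0],
    [230, [0, 0, 0], 0],
  ],
)

```text
time: 11.25
tool_pos: [0.5774, 0.0863, 0.0746]
ee_rot: [-3.141, 0.008, 1.49]
wrist_force: [1.9, -8.3, 0.4]
width: 0.0276
finger_force: 30.0
```

>>> carry_out(
  increments=[
    [230, [1, 0, 0], 0],
    [230, [0, 0, 0], 0],
  ],
)

```text
time: 11.45
tool_pos: [0.5776, 0.0894, 0.0746]
ee_rot: [-3.141, 0.003, 1.49]
wrist_force: [1.9, -4.3, -0.5]
width: 0.028
finger_force: 30.0
```

>>> carry_out(
  increments=[
    [230, [1, 0, 0], 0],
    [230, [0, 0, 0], 0],
  ],
)

```text
time: 11.65
tool_pos: [0.5777, 0.0904, 0.0746]
ee_rot: [-3.141, 0.004, 1.491]
wrist_force: [1.6, -5.9, 0.2]
width: 0.0278
finger_force: 30.0
```

The pull dipped with a 3 mm jump at about 29 mm, so the button is springing out. Finer steps now, to find the stop.

>>> carry_out(
  increments=[
    [230, [0.5, 0, 0], 0],
    [230, [0, 0, 0], 0],
  ],
)

```text
time: 11.85
tool_pos: [0.5777, 0.0908, 0.0746]
ee_rot: [-3.141, 0.004, 1.49]
wrist_force: [2.2, -5.4, 1.3]
width: 0.0279
finger_force: 30.0
```

>>> carry_out(
  increments=[
    [230, [0.5, 0, 0], 0],
    [230, [0, 0, 0], 0],
  ],
)

```text
time: 12.05
tool_pos: [0.5778, 0.0913, 0.0746]
ee_rot: [-3.141, 0.004, 1.491]
wrist_force: [1.2, -5.8, 0.7]
width: 0.0278
finger_force: 30.0
```

>>> carry_out(
  increments=[
    [230, [0.5, 0, 0], 0],
    [230, [0, 0, 0], 0],
  ],
)

```text
time: 12.25
tool_pos: [0.5778, 0.0916, 0.0746]
ee_rot: [-3.141, 0.004, 1.49]
wrist_force: [2.1, -6.4, -0.2]
width: 0.0283
finger_force: 30.0
```

>>> carry_out(
  increments=[
    [230, [0.5, 0, 0], 0],
    [230, [0, 0, 0], 0],
  ],
)

```text
time: 12.45
tool_pos: [0.5778, 0.0918, 0.0746]
ee_rot: [-3.141, 0.005, 1.49]
wrist_force: [1.0, -6.8, -0.0]
width: 0.0279
finger_force: 30.0
```

>>> carry_out(
  increments=[
    [230, [0.5, 0, 0], 0],
    [230, [0, 0, 0], 0],
  ],
)

```text
time: 12.65
tool_pos: [0.5778, 0.0918, 0.0746]
ee_rot: [-3.141, 0.006, 1.49]
wrist_force: [1.5, -8.0, 1.2]
width: 0.0276
finger_force: 30.0
```

>>> carry_out(
  increments=[
    [230, [0.5, 0, 0], 0],
    [230, [0, 0, 0], 0],
  ],
)

```text
time: 12.85
tool_pos: [0.5778, 0.0919, 0.0746]
ee_rot: [-3.14, 0.006, 1.49]
wrist_force: [1.9, -9.6, 0.1]
width: 0.0275
finger_force: 30.0
```

The sleeve stopped dead at about 31.6 mm travel, with force rising while position holds. I relieve the pull, let go, and rise.

>>> carry_out(
  increments=[
    [230, [-1.5, 0, 0], 0],
    [230, [-1.5, 0, 0], 0],
    [230, [-0.5, 0, 0], 0],
    [230, [0, 0, 0], 0],
  ],
)

```text
time: 13.25
tool_pos: [0.5778, 0.0919, 0.0746]
ee_rot: [-3.141, -0.0, 1.491]
wrist_force: [0.2, -1.5, 0.8]
width: 0.0278
finger_force: 30.0
```

>>> carry_out(
  increments=[
    [150, [0, 0, 0], 0],
    [110, [0, 0, 0], 0],
    [90, [0, 0, 0], 0],
    [90, [0, 0, 0], 0],
    [90, [0, 0, 0], 0],
    [90, [0, 0, 0], 0],
  ],
)

```text
time: 13.85
tool_pos: [0.578, 0.0917, 0.0744]
ee_rot: [-3.141, -0.0, 1.491]
wrist_force: [0.5, -0.9, 0.6]
width: 0.0604
finger_force: 0.0
```

>>> carry_out(
  increments=[
    [90, [0, 0, -15], 0],
    [90, [0, 0, -25], 0],
    [90, [0, 0, -30], 0],
    [90, [0, 0, -30], 0],
    [90, [0, 0, -30], 0],
    [90, [0, -40, -20], 0],
    [90, [0, -40, 0], 0],
    [90, [0, -40, 0], 0],
  ],
)

```text
time: 14.65
tool_pos: [0.4579, 0.1013, 0.2269]
ee_rot: [3.138, -0.001, 1.491]
wrist_force: [0.2, 1.0, 0.1]
width: 0.0613
finger_force: 0.0
```

>>> carry_out(
  increments=[
    [90, [0, -40, 0], 0],
    [90, [0, -40, 0], 0],
    [90, [0, 0, 0], 0],
    [90, [0, 0, 0], 0],
  ],
)

```text
time: 15.05
tool_pos: [0.3789, 0.1077, 0.226]
ee_rot: [3.138, -0.001, 1.491]
wrist_force: [0.2, 0.4, -0.2]
width: 0.0607
finger_force: 0.0
```

```bash
python3 c.py
python3 - <<'E'
from h import *
import cv2
c=[robot.snapshot('side')[180:270,220:340],robot.snapshot('top')[150:240,282:402]]
cv2.imwrite('pics/m3.png',np.hstack([cv2.resize(i,(400,300),interpolation=cv2.INTER_CUBIC) for i in c]))
E
```

```text
[548] []
[ 0.56917023 -0.02276307  0.094     ]
[0.37952099 0.10756666 0.22568926] [-0.09779876  0.16208351  0.65013808] [-0.08263836  0.08688747  0.01009424] 0.06089395119276057 15.1
```

View pics/m3.png

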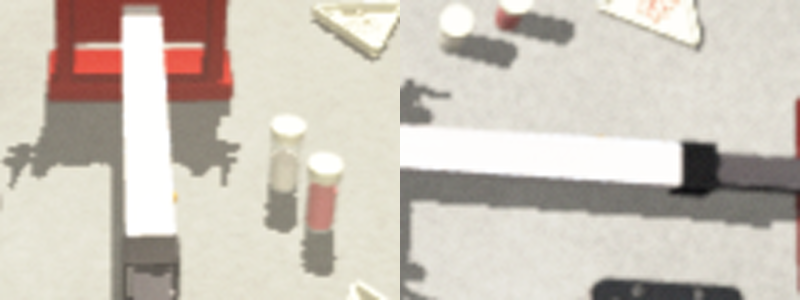

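The button stands out again at the same spot (side half (175,197)). The collar has moved to about (683,160) in the top half, roughly 32 mm along, and the vials and tray are undisturbed. I hand in.

```bash
python3 -c "
from bench import robot
print(robot.close_job())"
```

```text
the job is handed in; nothing more can be done
None
```

The loom is set to its next longer hole, about 32 mm out: the sleeve stopped dead there, the button is showing again in the picture taken after letting go, and the job was handed in at about 15 s; freeing the button took a pull of about 22 N rather than the expected 15 N.

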